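# Vent the bench gas manifold and take off an inlet cap of unknown thread hand

### The job

On the bench gas manifold, first turn the bleed dial's pointer to the long vent mark so that no pressure is left, and leave it there. Then unscrew the cap from the inlet next to the dial - nobody knows whether its thread is right-hand or left-hand, so find out by trying one way and, if it will not go, the other - and lift it off, ready for the hose: finish while still holding the cap in the gripper, at rest, a good 6 cm above where it was seated. Leave the other inlet's cap and the bin, bottle and spanner where they are.

Things in the scene. Friction and masses are not known exactly. Their poses are not given: they have to be found in the camera images.
- dial (a joint): angle of the bleed dial in rad, anticlockwise seen from above, on an upright axis; 0 (or 6.283, a full turn) is the pointer on the long vent mark; it turns endlessly both ways with light friction (about 0.05 N m) and stays where it is left; starts anywhere from 0.8 to 5.4
- dial_grip (a point): point on the dial's axis, half-way up its grip bar: a black pointer knob on a round black scale plate (100 mm across) at one end of the case. The bar is 46 mm long, 14 mm wide and 33 mm high; its top is 16 mm above this point, the case's top 26 mm below. x runs along the bar to the pointer end (white line on top), z up
- pointer_tip (a point): the pointer end of the dial's bar, at its top, 25 mm from the dial's axis
- vent_mark (a point): where the pointer tip stands when the dial is on the vent mark: the one long thick white line on the scale plate, running outwards at the back of the dial (the other 13 marks are short). Axes of the manifold case: x to the back, y along the case from the dial to the two inlets, z up
- nozzle_seat (a point): centre of the seated cap of the inlet next to the dial, on the inlet's upright axis, fixed to the case, 125 mm along the case's y from the dial's axis. The case is grey sheet steel, 170 mm deep, 380 mm long, its top 70 mm above the bench and 33 mm below this point; axes as for the vent mark
- cap_center (a point): centre, half-way up, of the cap to take off (middle of the case, next to the dial): plain round fluted steel cap, 49 mm across, 36 mm high, 70 to 140 g, its underside 15 mm above the case's top. z is its axis, up; x and y turn with the cap. The nozzle stands 29 mm up inside it
- cap_far_center (a point): the same point of the other inlet's cap, alike in every way, 125 mm further along the case; to be left alone
- bin_center (a point): centre of a clear plastic bin of white packs, 260 x 180 x 110 mm, on the bench; to be left alone
- bottle_center (a point): centre of a small white bottle, 56 mm across, 115 mm high; to be left alone
- spanner_center (a point): middle of a flat steel spanner, 200 mm long, lying on the bench; to be left alone
- cap: the same cap; origin at the centre of its underside. Coarse two-start thread, hand-tight: turned the loosening way it moves easily, comes free after 60 to 68 degrees (still free up to 130) and lifts straight off; the other way it meets a hard stop within 5 degrees. One inlet is right-hand, the other left-hand; which is which changes and cannot be seen
Mind the look-alikes: they are no part of the job. What is shaped like the cap but orange is not meant.

How it is judged (in metres and radians):
On the way, in this order (a step that is already met when the one before it is completed fails the run):
1. the dial's pointer stands on the vent mark, the cap still on (horizontal distance between pointer_tip and vent_mark below 0.0035 m and z of cap_center in the frame of nozzle_seat below 0.01 m), for 0.2 s.
2. the cap next to the dial is off its nozzle (z of cap_center in the frame of nozzle_seat above 0.035 m), for 0.2 s.
At the end, for the whole second after the job is handed in: the cap from the inlet next to the dial is held still in the gripper's fingers at least 50 mm above where it was seated (higher than anything on the bench could carry it), and the dial's pointer is on the vent mark to within 8 degrees (z of cap_center in the frame of nozzle_seat above 0.05 m and contact force between the fingers and cap above 1 N and linear speed of cap below 0.03 m/s and horizontal distance between pointer_tip and vent_mark below 0.0035 m); the arm keeps its last pose, push and grip.
It fails at once if the cap was lifted before the manifold was vented, or the dial left the mark afterwards (z of cap_center in the frame of nozzle_seat above 0.015 m and horizontal distance between pointer_tip and vent_mark above 0.0035 m).
It fails at once if the other inlet's cap was disturbed (distance of cap_far_center from where it was at the start of the episode above 0.01 m).
It fails at once if the bin, bottle or spanner was knocked (distance of any of bin_center, bottle_center, spanner_center from where it was at the start of the episode above 0.03 m).
It also fails if it takes over 67 s, if anything falls off the work surface, if the arm or the gripper's body presses on something with over 40 N, if the wrist force passes 120 N, or if a joint passes its speed limit or range.

### The arm

A 6-joint arm with a two-finger parallel gripper is mounted at the origin on the work surface. World frame = base frame: x ahead of the robot, y to its left, z up, the work surface at z = 0. Lengths are in mm, angles in rad, forces in N, time in s.
With the tool pointing down it reaches from about 350 to 975 mm from the base axis. Payload 7.1 kg.
Tool frame: the origin (TCP) lies on the mounting face of the last link; the fingertips stand 182 mm ahead of it and the grasp point (between the pads) lies 163 mm ahead of it (ctrl.tip_reach is the distance from the TCP to the fingertips, in mm); z points along the fingers, y is the direction in which the jaws open and shut (so a half turn about z gives the same grasp; the last joint's range is limited). The gripper opens to 88 mm and grips with 3 to 60 N. Pads are 20 mm wide; open, the fingers measure 115 mm over their backs; the gripper's body (75 mm by 178 mm) begins 61 mm behind the grasp point.
Start: joints at [1.271, 0.423, 1.63, -0, 1.089, -0.019], TCP at [173.171, 600.515, 404.675] pointing down, gripper open.
Joint ranges: [-3, 3], [-0.9, 2.11], [0.09, 2.58], [-1.31, 4.45], [0.11, 2.69], [-2.54, 2.54]. Speed limits (rad/s): [2.39, 2.39, 3.01, 3.14, 3.14, 3.14].

### API

Orientations are given as a rotation vector (axis times angle).
In Python, from workcell import ctrl gives the robot as it stands.
- The arm moves only by the tool jog_arm, never from a script. Its argument "steps" is a list that holds one entry, the list of rows, each a list of 7 numbers: the shift along the tool's x, y, z in m, then the turn, a rotation vector about the tool's x, y, z in degrees, then the gripper's target within -1 to 1 (shut at 1, half-way at 0, fully open at -1). A call has 1 to 20 rows; each row shifts and turns the commanded pose from where the row before left it, along the tool's axes as they then stand; what a row does not reach is not made up. A row lasts 1/12 s, in which the tool goes at most 41.7 mm and 7.16 degrees, less where a joint would pass 70% of its speed; a pose out of reach is approached as far as the arm can. A call is refused whole if a number of a shift passes 0.0417 or a number of a turn 7.16, either way. A call with a gripper value outside its range is refused whole. The fingers move at their own pace and stop on an object; the grip force is fixed at half the most. Time passes only in rows, so rows that do not move let the fingers close. It gives the time, the measured TCP pose, the force and the opening at its end, in the units of the state.
- ctrl.get_obs(): the state, without advancing time (a new reading comes with each control period).
- ctrl.get_image(name): name is "side" or "top" or "wrist"; returns the picture (480x640x3 uint8, red, green, blue); there is no depth.
- ctrl.camera_info(name): a dict with "fx", "fy", "cx", "cy" (pixels), "origin" and "attitude" of the camera in the world; the wrist camera has in their place "T_tool_cam" (4x4, takes a point from camera to tool coordinates, whose origin is the TCP and whose axes are the flange's). Camera axes: x right, y down, z forward; pixel columns grow to the right and rows downward; lengths in mm; the calibration is good to about 2 mm. The wrist camera is an equidistant fisheye: a pixel r from the principal point sees the ray r / f radians off the axis. A picture is of the moment at which its call begins: read the wrist's pose just before it. camera_info takes no time and is no camera call.
- ctrl.close_job(): hands the job in, once; it reports no verdict.
Trained networks look in the newest picture that a camera, given by its name, has taken for a name from the list of things; names that differ only in an ending like _2 or _b are one class to them, and where a whole thing is asked for, a point or a joint stands for the part that bears it (a point fixed in the world has none). Each returns a list of dicts, best first, with "p" (0 to 1); they miss things now and then, are a little off and sometimes report something else, mostly with a low value. They report only what shows in the picture. A call takes as long as a camera call. They do not tell look-alikes from the thing itself.
- ctrl.look_for(thing, camera): "bbox" ([left, top, right, bottom] in pixels, round what is visible of it).
- ctrl.trace(thing, camera): "pixels" (480x640 bool, what is visible of it) and "bbox" ([left, top, right, bottom] in pixels, round what is visible of it).
- ctrl.landmark_of(thing, camera): "uv" ([column, row] in pixels: a listed point, or the origin of a listed thing).
The state is a dict: "t": time; "qpos": joint angles; "qvel": joint speeds; "joint_torque": joint torques, N m; "ee_pos": TCP position; "orientation": TCP orientation; "ft_force": force on the tool from outside, world axes, zero at the start; "moment": the same for the moment, N m; "width": finger opening in mm.
Only numpy, scipy, OpenCV 4.12 (cv2) and the standard library are available. Lean on these libraries where they do the work, as an engineer would, in place of code of your own. Each camera call takes 0.05 s, during which the arm holds its last target.

## Working session

There is one attempt and no reset: what is moved stays moved. The work goes in short steps, Python scripts to look and compute and a tool call to move; the robot and the scene stay as the last step left them, time stands still between calls to the robot, and variables do not carry over. Pictures are saved under pics/ and viewed, and the job is handed in when it is done.

Besides the shell and the picture viewer there is one more tool, called after ">>>" by a JSON object that holds its "fn" and its "kwargs", one argument or row to a line. jog_arm: Moves the arm, as the interface text tells. Its arguments: {"type":"object","properties":{"steps":{"type":"array"}},"required":["steps"]}

```bash
mkdir -p pics; cat > h.py <<'E'
import numpy as np, cv2
from scipy.spatial.transform import Rotation as R
from workcell import ctrl
def save(cam,name):
    im=ctrl.get_image(cam); cv2.imwrite('pics/'+name,im[:,:,::-1]); return im
E
python3 - <<'E'
from h import *
for c in ['top','side','wrist']:
    print(c,ctrl.camera_info(c))
    save(c,c+'0.png')
for n,c in [('dial_grip','top'),('pointer_tip','top'),('cap_center','top'),('cap_far_center','top'),('vent_mark','top'),('nozzle_seat','top'),('dial_grip','side'),('cap_center','side'),('dial_grip','wrist'),('cap_center','wrist')]:
    print(n,c,[(d['uv'],d['p']) for d in ctrl.landmark_of(n,c)][:4])
print(ctrl.get_obs())
E
```

```text
top {'fx': 618.5548684323202, 'fy': 618.5548684323202, 'cx': 325.0170120921323, 'cy': 242.19180210506275, 'origin': array([ 313.68675098,  -30.06052877, 1766.8347945 ]), 'attitude': array([-2.15328308,  2.13378542, -0.16125582])}
side {'fx': 579.935573059745, 'fy': 579.935573059745, 'cx': 315.43875495986873, 'cy': 232.3582329507499, 'origin': array([-145.81577951, -707.00261486, 1128.87320439]), 'attitude': array([-2.22595012,  0.92461546, -0.38141853])}
wrist {'fx': 371.64829954431775, 'fy': 371.64829954431775, 'cx': 320.6396679446863, 'cy': 241.8844800567367, 'T_tool_cam': array([[-1.68910616e-04, -9.57180120e-01, -2.89492985e-01,
         8.03212771e+01],
       [ 9.99999934e-01, -2.54375871e-04,  2.57598372e-04,
         1.90559248e-01],
       [-3.20208071e-04, -2.89492923e-01,  9.57180101e-01,
         1.87892256e+01],
       [ 0.00000000e+00,  0.00000000e+00,  0.00000000e+00,
         1.00000000e+00]])}
dial_grip top [([357.5, 211.7], 0.52)]
pointer_tip top [([347.5, 216.9], 0.54)]
cap_center top [([316.6, 163.4], 0.78), ([316.8, 223.6], 0.66), ([310.7, 304.7], 0.64)]
cap_far_
[... 233 characters left out ...]
], 0.62)]
dial_grip wrist []
cap_center wrist []
{'t': 0.65, 'qpos': array([ 1.27101557e+00,  4.23063789e-01,  1.62988510e+00, -3.64631915e-06,
        1.08858895e+00, -1.89936159e-02]), 'qvel': array([ 0.0003004 , -0.00089694,  0.00052313,  0.00047431,  0.00038899,
       -0.00185638]), 'joint_torque': array([ 9.24186133e-04, -5.44379675e+01, -2.73970503e+01,  6.45001559e-02,
        1.68924720e-02,  1.22419442e-05]), 'ee_pos': array([173.1637726 , 600.5215638 , 404.70355559]), 'orientation': array([4.39607640e-01, 3.11067112e+00, 8.42068714e-05]), 'ft_force': array([ 0.25201527, -0.42361488, -0.45173938]), 'moment': array([-0.00547192, -0.00156638, -0.01146668]), 'width': 87.7642839078963}
```

View pics/top0.png

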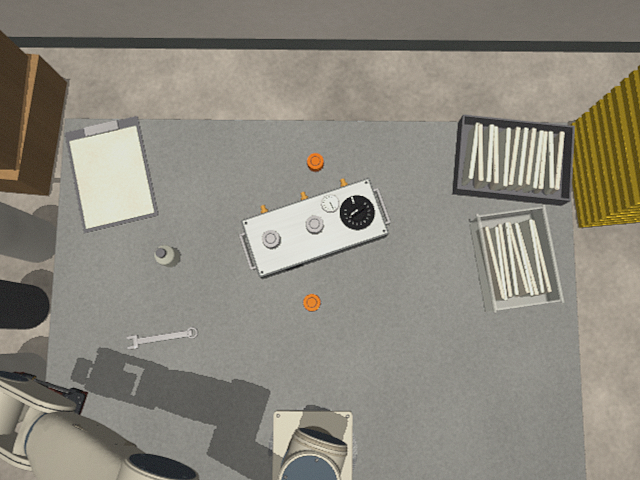

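View pics/side0.png

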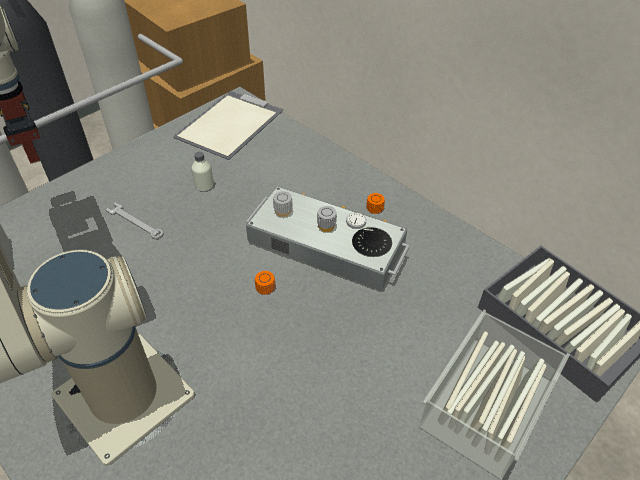

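```bash
python3 - <<'E'
from h import *
im=cv2.imread('pics/top0.png')[150:300,230:420]
cv2.imwrite('pics/top0z.png',cv2.resize(im,None,fx=4,fy=4,interpolation=cv2.INTER_CUBIC))
ci=ctrl.camera_info('top')
Rm=R.from_rotvec(ci['attitude']).as_matrix();o=ci['origin']
print(Rm)
def proj(uv,z):
    d=Rm@np.array([(uv[0]-ci['cx'])/ci['fx'],(uv[1]-ci['cy'])/ci['fy'],1]);return o+d*(z-o[2])/d[2]
for n,uv,z in [('dial',(357.5,211.7),96),('tip',(347.5,216.9),112),('cap',(316.8,223.6),103),('far',(270.7,236.8),103),('vent',(354.5,198.6),112),('seat',(318.3,223.5),103)]: print(n,proj(uv,z))
E
```

```text
[[ 9.03001086e-03 -9.88733413e-01  1.49414515e-01]
 [-9.99958845e-01 -9.05956626e-03  4.82840361e-04]
 [ 8.76230297e-04 -1.49412725e-01 -9.88774529e-01]]
dial [ 651.86481815 -117.88347998   96.        ]
tip [633.94953865 -89.83335906 112.        ]
cap [616.28664475  -6.32959008 103.        ]
far [578.60684795 118.82794768 103.        ]
vent [ 685.05835923 -108.79441944  112.        ]
seat [616.60194835 -10.42560921 103.        ]
```

View pics/top0z.png

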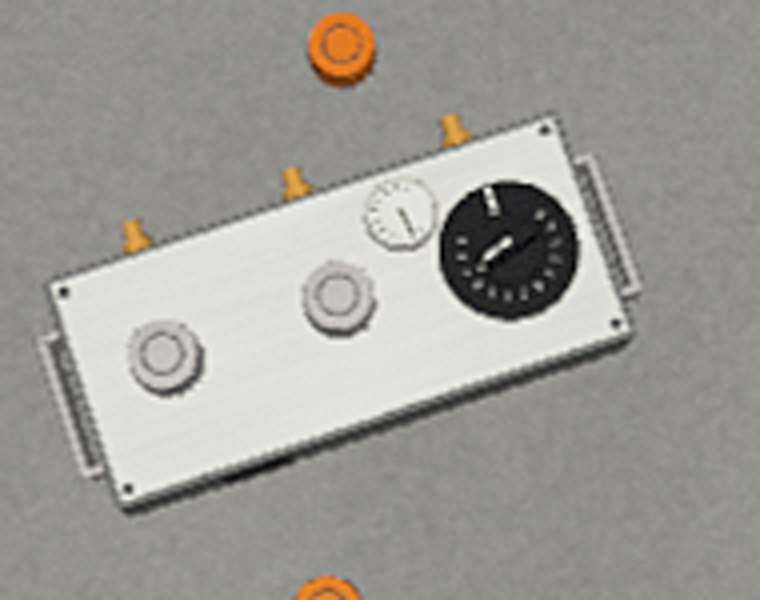

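The top view shows the case with the dial at about (357,211), the target cap at about (316,223) and the far cap at about (270,238). The pointer aims down-left, roughly 110° off the vent mark. I'll move over the dial for a closer look.

>>> {"fn": "jog_arm", "kwargs": {
  "steps": [
    [[-0.0305,-0.026,0,0,0,0,-1],[-0.0305,-0.026,0,0,0,0,-1],[-0.0305,-0.026,0,0,0,0,-1],[-0.0305,-0.026,0,0,0,0,-1],[-0.0305,-0.026,0,0,0,0,-1],[-0.0305,-0.026,0,0,0,0,-1],[-0.0305,-0.026,0,0,0,0,-1],[-0.0305,-0.026,0,0,0,0,-1],[-0.0305,-0.026,0,0,0,0,-1],[-0.0305,-0.026,0,0,0,0,-1],[-0.0305,-0.026,0,0,0,0,-1],[-0.0305,-0.026,0,0,0,0,-1],[-0.0305,-0.026,0,0,0,0,-1],[-0.0305,-0.026,0,0,0,0,-1],[-0.0305,-0.026,0,0,0,0,-1],[-0.0305,-0.026,0,0,0,0,-1],[-0.0305,-0.026,0,0,0,0,-1],[-0.0305,-0.026,0,0,0,0,-1],[-0.0305,-0.026,0,0,0,0,-1],[-0.0305,-0.026,0,0,0,0,-1]]
  ]
}}

```text
t: 2.32
ee_pos: [615.9, -70.1, 404.8]
orientation: [0.44, 3.11, 0.0]
ft_force: [1.2, -0.3, 0.4]
width: 88.0
```

>>> {"fn": "jog_arm", "kwargs": {
  "steps": [
    [[-0.0157,-0.012,0,0,0,0,-1],[-0.0157,-0.012,0,0,0,0,-1],[-0.0157,-0.012,0,0,0,0,-1],[0,0,0,0,0,6.8,-1],[0,0,0,0,0,6.8,-1],[0,0,0,0,0,6.8,-1],[0,0,0,0,0,6.8,-1],[0,0,0,0,0,6.8,-1],[0,0,0,0,0,0,-1],[0,0,0,0,0,0,-1],[0,0,0,0,0,0,-1]]
  ]
}}

```text
t: 3.23
ee_pos: [650.5, -115.8, 404.7]
orientation: [1.325, 2.849, -0.0]
ft_force: [0.2, -0.4, -0.3]
width: 88.2
```

```bash
cat >> h.py <<'E'
def tool():
    o=ctrl.get_obs(); return o, R.from_rotvec(o['orientation']).as_matrix(), o['ee_pos']
def unproj(uv,z,Rt,p,ci):
    x,y=uv[0]-ci['cx'],uv[1]-ci['cy']; r=np.hypot(x,y); th=r/ci['fx']
    d=np.array([np.sin(th)*x/(r+1e-9),np.sin(th)*y/(r+1e-9),np.cos(th)])
    T=np.array(ci['T_tool_cam']); d=Rt@T[:3,:3]@d; o=p+Rt@T[:3,3]
    return o+d*(z-o[2])/d[2]
def wproj(P,Rt,p,ci):
    T=np.array(ci['T_tool_cam']); q=T[:3,:3].T@(Rt.T@(np.array(P)-p)-T[:3,3])
    th=np.arctan2(np.hypot(q[0],q[1]),q[2]); f=ci['fx']*th/np.hypot(q[0],q[1])
    return np.array([ci['cx']+f*q[0],ci['cy']+f*q[1]])
E
cat > look.py <<'E'
from h import *
import sys
o,Rt,p=tool(); im=save('wrist',sys.argv[1]+'.png'); ci=ctrl.camera_info('wrist')
print(o['t'],p,o['qpos'],o['width'],'yang',np.degrees(np.arctan2(Rt[1,1],Rt[0,1])))
P={}
for n,z in [('dial_grip',96),('pointer_tip',112),('vent_mark',112),('cap_center',103),('nozzle_seat',103),('cap_far_center',103)]:
    for d in ctrl.landmark_of(n,'wrist')[:3]:
        print(n,d['uv'],d['p'],unproj(d['uv'],z,Rt,p,ci).round(1))
E
python3 look.py w1
```

```text
3.2333 [ 650.45904796 -115.78384879  404.6971561 ] [-1.94162785e-01  4.75315240e-01  1.54557771e+00 -4.62851315e-05
  1.12068729e+00 -8.94199489e-01] 88.22611921156333 yang 40.11030234529725
dial_grip [324.5, 238.9] 0.88 [ 655.8 -117.5   96. ]
pointer_tip [327.8, 216.6] 0.88 [643.2 -99.  112. ]
vent_mark [354.6, 257.2] 0.83 [ 680.3 -110.3  112. ]
cap_center [502.3, 228.9] 0.73 [765.1 -10.8 103. ]
cap_center [380.7, 92.3] 0.58 [612.6  -1.  103. ]
```

View pics/w1.png

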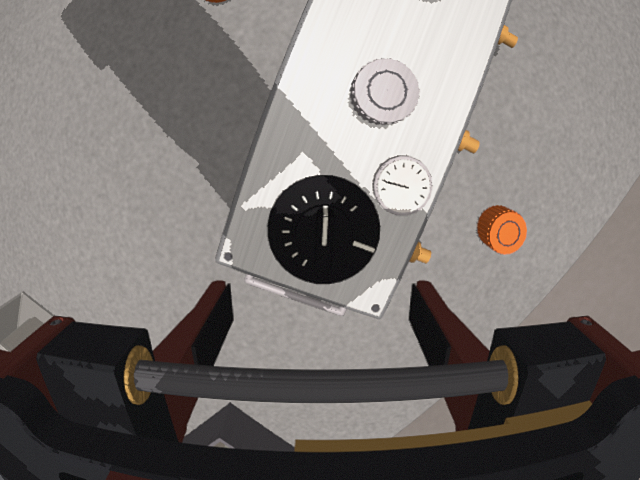

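```bash
python3 - <<'E'
from h import *
im=cv2.imread('pics/w1.png')
cv2.imwrite('pics/w1z.png',cv2.resize(im[160:300,250:400],None,fx=5,fy=5,interpolation=cv2.INTER_CUBIC)[:600])
o,Rt,p=tool();ci=ctrl.camera_info('wrist')
for n,uv,z in [('plate L',(268,230),73),('plate R',(380,229),73),('plate T',(324,175),73),('plate B',(325,284),73),('capTop c',(387,90),121),('corner',(228,257),70),('corner2',(375,308),70),('v1',(355,243),73),('v2',(374,250),73),('p1',(326,206),112),('p2',(324,245),112)]:
    print(n,unproj(uv,z,Rt,p,ci).round(1))
g=cv2.cvtColor(im,cv2.COLOR_BGR2GRAY)
m=np.zeros_like(g);cv2.circle(m,(324,229),51,255,-1)
n,l,s,c=cv2.connectedComponentsWithStats(((g>120)&(m>0)).astype(np.uint8))
for i in range(1,n):
    if s[i,4]>5:
        ys,xs=np.where(l==i)
        print(s[i],c[i].round(1),unproj(c[i],73,Rt,p,ci).round(1)[:2],cv2.fitLine(np.c_[xs,ys].astype(np.float32),cv2.DIST_L2,0,.01,.01).ravel().round(2) if s[i,4]>40 else '')
E
```

```text
plate L [ 617.1 -148.1   73. ]
plate R [691.9 -84.3  73. ]
plate T [623.9 -79.9  73. ]
plate B [ 688.4 -155.1   73. ]
capTop c [6.142e+02 1.000e-01 1.210e+02]
corner [ 604.1 -193.3   70. ]
corner2 [ 742.4 -144.8   70. ]
v1 [ 683.4 -108.2   73. ]
v2 [ 700.8 -102.1   73. ]
p1 [637.  -93.6 112. ]
p2 [ 655.5 -118.1  112. ]
[316 191   3   8  18] [317.  194.8] [630.2 -96.7] 
[329 192   4   7  18] [330.6 194.7] [639.  -89.2] 
[302 196   5   7  18] [304.2 198.9] [ 624.1 -106.5] 
[342 197   3   6   9] [343.  199.7] [650.  -85.7] 
[292 205   6   6  19] [294.3 207.6] [ 622.3 -117.8] 
[323 206   5  10  28] [325.1 209.9] [ 644.  -102.3] 
[351 206   5   5  10] [353.  208.3] [661.5 -85.8] 
[285 217   6   4  11] [287.6 218.6] [ 624.1 -129.1] 
[322 217   6  28 113] [324.4 230.6] [ 655.4 -116.8] [ 7.0000e-02 -1.0000e+00  3.2444e+02  2.3057e+02]
[283 231   6   2  12] [285.5 231.5] [ 629.8 -139.3] 
[353 241  19  10  76] [361.7 245.7] [ 689.6 -106.2] [9.4000e-01 3.5000e-01 3.6167e+02 2.4571e+02]
[285 242   6   4  12] [287.5 243.7] [ 638.1 -146.9] 
[293 253   4   4   9] [294.6 254.3] [ 649.1 -150.6] 
[303 260   4   5  10] [304.5 262. ] [ 660.5 -150.6]
```

View pics/w1z.png

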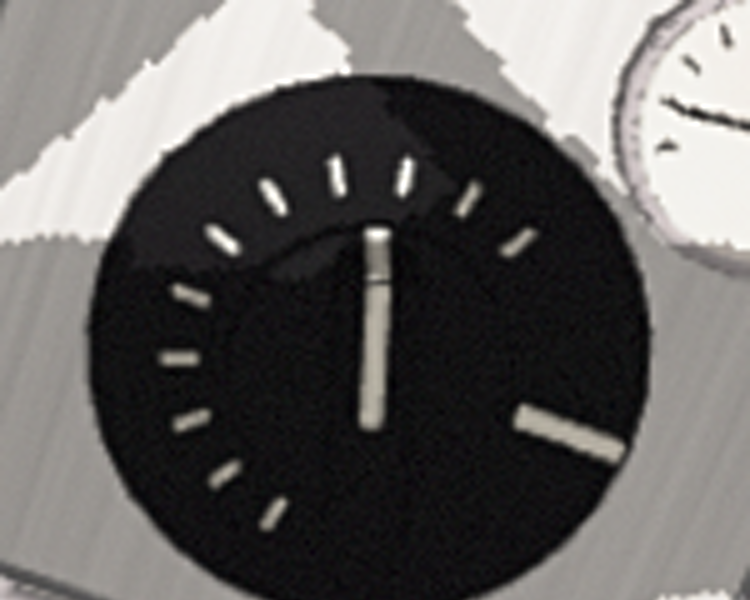

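>>> {"fn": "jog_arm", "kwargs": {
  "steps": [
    [[-0.004,0.003,0,0,0,3,0],[0,0,0.03,0,0,0,0],[0,0,0.03,0,0,0,0],[0,0,0,0,0,0,0],[0,0,0,0,0,0,0]]
  ]
}}

```text
t: 4.0
ee_pos: [654.8, -116.9, 343.4]
orientation: [-1.402, -2.807, 0.002]
ft_force: [0.4, 0.7, 0.4]
width: 58.1
```

```bash
python3 look.py w2
```

```text
4.0 [ 654.83847976 -116.87314073  343.38415937] [-1.94510452e-01  5.50003928e-01  1.57591651e+00  1.90705975e-05
  1.01947982e+00 -8.38978240e-01] 58.08279675578567 yang 36.92491646522786
dial_grip [323.5, 261.3] 0.83 [ 656.5 -117.3   96. ]
pointer_tip [320.6, 232.5] 0.79 [640.7 -99.4 112. ]
vent_mark [360.0, 283.3] 0.88 [ 680.  -110.8  112. ]
cap_center [526.8, 230.9] 0.95 [754.4 -14.5 103. ]
cap_center [383.6, 71.5] 0.62 [612.5  -0.  103. ]
cap_center [317.4, 262.3] 0.59 [ 652.3 -118.2  103. ]
```

View pics/w2.png

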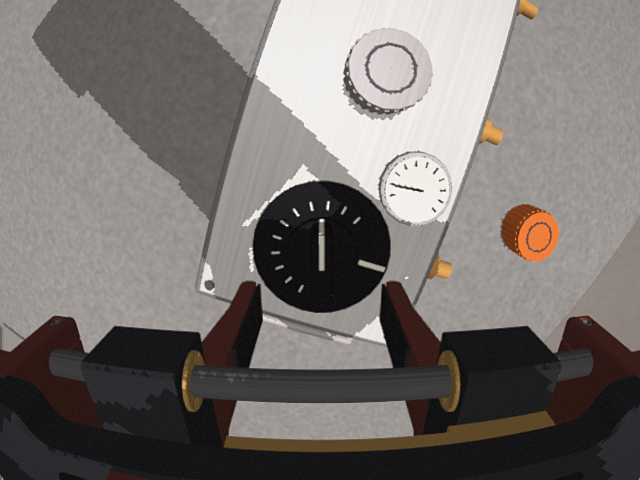

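The bar is vertical in the picture and centred between the fingers. I'll descend and close.

>>> {"fn": "jog_arm", "kwargs": {
  "steps": [
    [[0,0,0.025,0,0,0,0],[0,0,0.025,0,0,0,0],[0,0,0.02,0,0,0,0],[0,0,0.011,0,0,0,0],[0,0,0,0,0,0,0.3],[0,0,0,0,0,0,1],[0,0,0,0,0,0,1],[0,0,0,0,0,0,1],[0,0,0,0,0,0,1],[0,0,0,0,0,0,1],[0,0,0,0,0,0,1],[0,0,0,0,0,0,1]]
  ]
}}

```text
t: 5.35
ee_pos: [655.1, -117.3, 264.0]
orientation: [-1.404, -2.81, 0.001]
ft_force: [-4.5, -3.6, 6.1]
width: 13.6
```

```bash
python3 look.py w3;python3 -c "
from h import *
o=ctrl.get_obs();print(o['ft_force'],o['moment'])"
```

```text
5.35 [ 655.10735767 -117.28256955  264.03841449] [-1.94923160e-01  6.50825881e-01  1.61084063e+00 -7.42186158e-04
  8.80376838e-01 -8.38754443e-01] 13.558799723467708 yang 36.91590356212326
dial_grip [322.8, 319.8] 0.57 [ 656.7 -118.4   96. ]
pointer_tip [321.1, 282.2] 0.55 [640.8 -98.5 112. ]
cap_center [418.0, 37.2] 0.92 [6.13e+02 6.00e-01 1.03e+02]
cap_center [577.9, 258.0] 0.75 [737.5 -19.  103. ]
[-4.44839204 -3.66939749  5.87085308] [-0.53807294  0.67922156 -0.01578172]
```

View pics/w3.png

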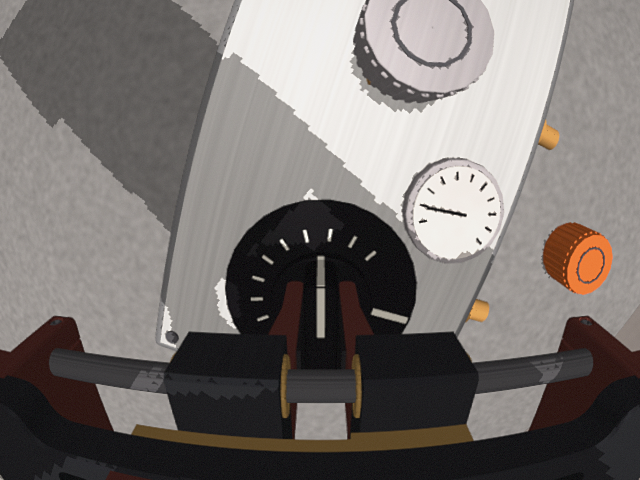

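>>> {"fn": "jog_arm", "kwargs": {
  "steps": [
    [[0,0,0,0,0,6.72,1],[0,0,0,0,0,6.72,1],[0,0,0,0,0,6.72,1],[0,0,0,0,0,6.72,1],[0,0,0,0,0,6.72,1],[0,0,0,0,0,6.72,1],[0,0,0,0,0,6.72,1],[0,0,0,0,0,6.72,1],[0,0,0,0,0,6.72,1],[0,0,0,0,0,6.72,1],[0,0,0,0,0,6.72,1],[0,0,0,0,0,6.72,1],[0,0,0,0,0,6.72,1],[0,0,0,0,0,6.72,1],[0,0,0,0,0,6.72,1],[0,0,0,0,0,6.72,1],[0,0,0,0,0,0,1],[0,0,0,0,0,0,1]]
  ]
}}

```text
t: 7.2
ee_pos: [656.2, -117.7, 264.1]
orientation: [3.095, 0.528, 0.005]
ft_force: [2.2, -4.5, 0.8]
width: 13.9
```

```bash
python3 look.py w4;python3 -c "
from h import *
o=ctrl.get_obs();print(o['ft_force'],o['moment'])"
```

```text
7.2 [ 656.2271492  -117.71044257  264.07191353] [-1.95184622e-01  6.51581657e-01  1.60918914e+00 -1.03532504e-03
  8.77278898e-01  1.03852017e+00] 13.918079452621425 yang -70.64842726197028
dial_grip [320.1, 321.8] 0.71 [ 652.8 -118.5   96. ]
vent_mark [320.9, 282.8] 0.63 [ 677.6 -110.1  112. ]
cap_center [75.2, 315.2] 0.8 [6.119e+02 6.000e-01 1.030e+02]
cap_center [117.5, 439.6] 0.67 [526.9 -28.2 103. ]
[ 1.74183452 -4.87886     0.32444986] [-0.97438611 -0.17291258 -0.05888132]
```

View pics/w4.png

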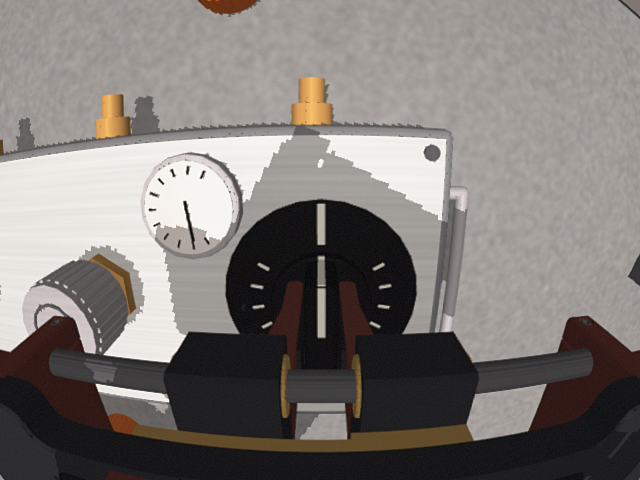

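Pointer and long vent mark are collinear at columns 320–321. I'll release and lift clear, then turn and go above the cap.

>>> {"fn": "jog_arm", "kwargs": {
  "steps": [
    [[0,0,0,0,0,0,0],[0,0,0,0,0,0,0],[0,0,0,0,0,0,0],[0,0,-0.02,0,0,0,0],[0,0,-0.035,0,0,0,0],[0,0,-0.035,0,0,0,0],[0,0,-0.035,0,0,0,0],[0,0,0,0,0,0,0],[0,0,0,0,0,0,0]]
  ]
}}

```text
t: 8.3
ee_pos: [655.7, -116.7, 391.0]
orientation: [3.095, 0.529, 0.007]
ft_force: [-0.1, -0.0, -0.2]
width: 44.1
```

```bash
python3 look.py w5
```

```text
8.3 [ 655.74679031 -116.73835283  390.9925711 ] [-1.94104448e-01  4.96591764e-01  1.54457598e+00  3.47988220e-04
  1.09607246e+00  1.03786599e+00] 44.1327539323878 yang -70.5959993105843
dial_grip [323.1, 242.0] 0.92 [ 653.3 -119.6   96. ]
dial_grip [47.3, 240.2] 0.22 [568.  128.4  96. ]
pointer_tip [323.9, 212.2] 0.83 [ 679.  -110.9  112. ]
vent_mark [323.0, 211.8] 0.92 [ 679.  -110.2  112. ]
cap_center [167.5, 241.8] 0.93 [614.1  -1.1 103. ]
cap_center [258.7, 28.4] 0.88 [791.5 -21.5 103. ]
nozzle_seat [49.9, 239.0] 0.17 [574.5 119.6 103. ]
cap_far_center [49.7, 238.5] 0.61 [574.9 119.9 103. ]
```

View pics/w5.png

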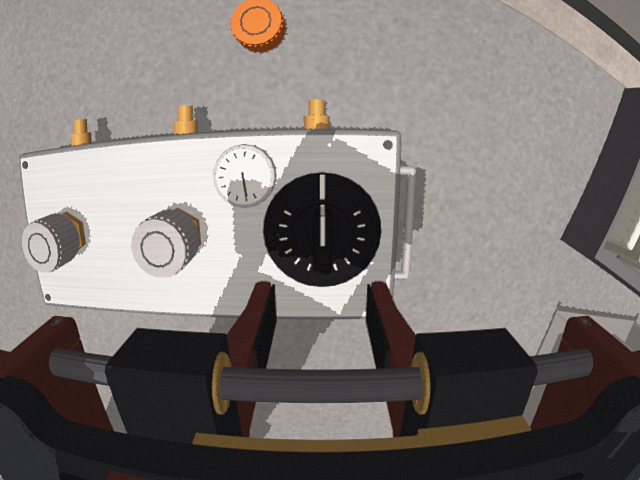

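>>> {"fn": "jog_arm", "kwargs": {
  "steps": [
    [[0,0,0,0,0,-6.92,-1],[0,0,0,0,0,-6.92,-1],[0,0,0,0,0,-6.92,-1],[0,0,0,0,0,-6.92,-1],[0,0,0,0,0,-6.92,-1],[0,0,0,0,0,-6.92,-1],[0,0,0,0,0,-6.92,-1],[0,0,0,0,0,-6.92,-1],[0,0,0,0,0,-6.92,-1],[0,0,0,0,0,-6.92,-1],[0,0,0,0,0,-6.92,-1],[0,0,0,0,0,-6.92,-1],[0,0,0,0,0,-6.92,-1],[0.0314,0,0,0,0,0,-1],[0.0314,0,0,0,0,0,-1],[0.0314,0,0,0,0,0,-1],[0.0314,-0.001,0,0,0,0,-1],[0,0,0,0,0,0,-1],[0,0,0,0,0,0,-1]]
  ]
}}

```text
t: 10.23
ee_pos: [612.4, 2.5, 388.2]
orientation: [-1.813, -2.565, 0.001]
ft_force: [-0.3, -0.2, -0.5]
width: 87.6
```

```bash
python3 look.py w6; python3 -c "
from h import *
save('top','top6.png');im=cv2.imread('pics/top6.png')[150:300,230:420]
cv2.imwrite('pics/top6z.png',cv2.resize(im,None,fx=4,fy=4,interpolation=cv2.INTER_CUBIC))"
```

```text
10.2333 [612.35379562   2.53999856 388.19655293] [-1.52653709e-02  4.23589978e-01  1.67165887e+00 -1.16256218e-04
  1.04737687e+00 -3.55536655e-01] 87.64286488010482 yang 19.499448536407414
dial_grip [323.2, 375.1] 0.88 [ 656.7 -117.9   96. ]
cap_center [323.0, 248.4] 0.91 [615.2  -2.1 103. ]
cap_center [131.2, 150.7] 0.81 [448.5  22.7 103. ]
cap_center [493.9, 278.5] 0.57 [759.3  20.4 103. ]
cap_far_center [324.9, 72.8] 0.61 [573.3 119.9 103. ]
```

View pics/w6.png

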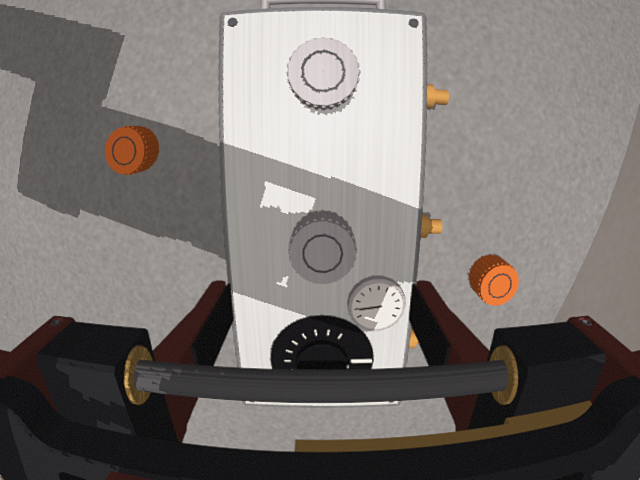

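View pics/top6z.png

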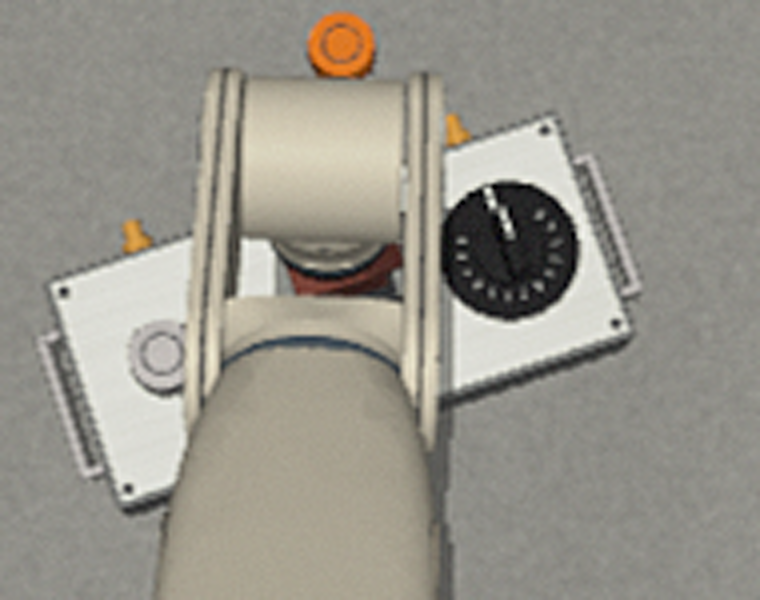

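```bash
python3 - <<'E'
from h import *
o,Rt,p=tool();ci=ctrl.camera_info('wrist')
for uv,z in [((322.5,253),121),((323,71),121),((323,248.4),103)]: 
    P=unproj(uv,z,Rt,p,ci); print(P, Rt.T@(P-p))
# prior estimates
for P in ([614,.6,103],[613.5,.4,103]): P=np.array(P);print(P,Rt.T@(P-p), wproj([P[0],P[1],121],Rt,p,ci))
E
```

```text
[614.8673893   -2.26721684 121.        ] [ -3.16846381   0.9126363  267.5556735 ]
[573.77167741 115.93101841 121.        ] [121.96992254   1.166828   267.55508863]
[616.09123343  -4.35611654 103.        ] [ -5.54428983   1.3790449  285.55565156]
[6.14e+02 6.00e-01 1.03e+02] [-1.75589029e-01  1.04229544e+00  2.85555651e+02] [322.68830354 248.96602971]
[6.135e+02 4.000e-01 1.030e+02] [-1.99203177e-01  5.04296956e-01  2.85555689e+02] [321.92343769 248.99812655]
```

>>> {"fn": "jog_arm", "kwargs": {
  "steps": [
    [[-0.0017,0.001,0.03,0,0,0,-1],[0,0,0.03,0,0,0,-1],[0,0,0.008,0,0,0,-1],[0,0,0,0,0,0,-1],[0,0,0,0,0,0,-1]]
  ]
}}

```text
t: 11.05
ee_pos: [614.5, -0.3, 320.9]
orientation: [-1.817, -2.563, 0.0]
ft_force: [0.8, -0.6, -0.3]
width: 88.1
```

```bash
python3 look.py w7; python3 - <<'E'
from h import *
im=cv2.imread('pics/w7.png')
cv2.imwrite('pics/w7z.png',cv2.resize(im[180:360,220:440],None,fx=3.3,fy=3.3,interpolation=cv2.INTER_CUBIC))
o,Rt,p=tool();ci=ctrl.camera_info('wrist')
for dx in (-3,0,3): # project cap top circle centred at tool (dx,0)
    c=p+Rt@np.array([dx,0,0]); c[2]=121; print(dx,wproj(c,Rt,p,ci), [wproj(c+Rt@np.array([a,b,0])*24.5,Rt,p,ci).round(1) for a,b in((1,0),(-1,0),(0,1),(0,-1))])
E
```

```text
11.05 [ 6.14537802e+02 -2.56302699e-01  3.20927772e+02] [-1.97832142e-02  5.10774513e-01  1.70974537e+00  4.79364474e-06
  9.21603831e-01 -3.57222657e-01] 88.06383999223098 yang 19.333692496752697
dial_grip [321.4, 425.2] 0.6 [ 656.4 -119.5   96. ]
pointer_tip [357.9, 441.1] 0.94 [ 682.  -112.4  112. ]
vent_mark [354.9, 440.4] 0.89 [ 679.6 -112.3  112. ]
cap_center [520.2, 301.4] 0.81 [745.8  23.4 103. ]
cap_center [318.6, 273.9] 0.63 [ 6.127e+02 -1.000e-01  1.030e+02]
cap_center [95.5, 152.3] 0.58 [460.4  26.8 103. ]
cap_far_center [320.3, 47.9] 0.72 [572. 119. 103.]
-3 [320.80609869 292.04258668] [array([320.8, 248.6]), array([320.8, 331.3]), array([366.2, 291.8]), array([275.4, 291.8])]
0 [320.80608036 286.94193628] [array([320.8, 243. ]), array([320.8, 326.7]), array([366.5, 286.7]), array([275.1, 286.7])]
3 [320.80604053 281.77879249] [array([320.8, 237.4]), array([320.8, 322.1]), array([366.7, 281.6]), array([274.9, 281.6])]
```

View pics/w7z.png

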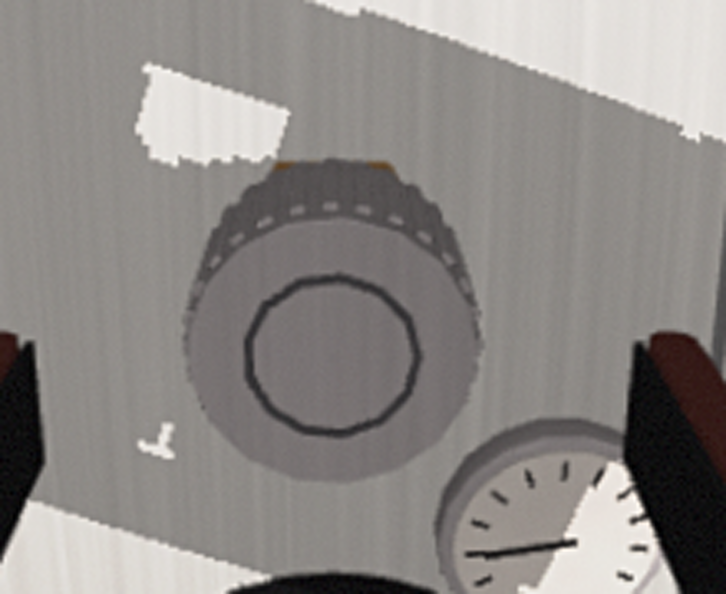

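```bash
python3 - <<'E'
from h import *
o,Rt,p=tool();ci=ctrl.camera_info('wrist')
for uv in [(384,335),(353,335),(384,307),(418,335)]:
    for z in (75,90): print(uv,z,(Rt.T@(unproj(uv,z,Rt,p,ci)-p)).round(1))
E
```

```text
(384, 335) 75 [-58.5  45.  246.8]
(384, 335) 90 [-49.4  42.1 231.8]
(353, 335) 75 [-57.9  22.6 246.8]
(353, 335) 90 [-48.8  21.1 231.8]
(384, 307) 75 [-35.7  43.4 246.8]
(384, 307) 90 [-28.1  40.5 231.8]
(418, 335) 75 [-59.6  70.5 246.9]
(418, 335) 90 [-50.4  65.8 231.8]
```

>>> {"fn": "jog_arm", "kwargs": {
  "steps": [
    [[0,0,0.02,0,0,0,-1],[0,0,0.02,0,0,0,-1],[0,0,0.013,0,0,0,-1],[0,0,0,0,0,0,0],[0,0,0,0,0,0,0.2],[0,0,0,0,0,0,1],[0,0,0,0,0,0,1],[0,0,0,0,0,0,1],[0,0,0,0,0,0,1],[0,0,0,0,0,0,1]]
  ]
}}

```text
t: 12.23
ee_pos: [614.5, -0.0, 268.4]
orientation: [1.816, 2.562, 0.001]
ft_force: [0.0, -0.1, 2.5]
width: 48.5
```

```bash
python3 look.py w8;python3 -c "
from h import *
o=ctrl.get_obs();print(o['ft_force'],o['moment'])"
```

```text
12.2333 [ 6.14496001e+02 -3.12916342e-02  2.68405821e+02] [-1.94150256e-02  5.84433800e-01  1.73225700e+00 -1.68675280e-05
  8.23750129e-01 -3.57195183e-01] 48.50858766740561 yang 19.35404645282296
vent_mark [320.8, 19.8] 0.24 [573.5 116.3 112. ]
cap_center [549.2, 328.4] 0.81 [732.1  28.6 103. ]
cap_center [56.2, 157.1] 0.68 [471.3  31.9 103. ]
cap_center [321.7, 319.7] 0.66 [ 6.149e+02 -4.000e-01  1.030e+02]
cap_far_center [318.3, 18.0] 0.6 [571.4 119.3 103. ]
[-1.17997694  0.35802133  6.91671098] [-0.05767639  0.24618243  0.02290105]
```

View pics/w8.png

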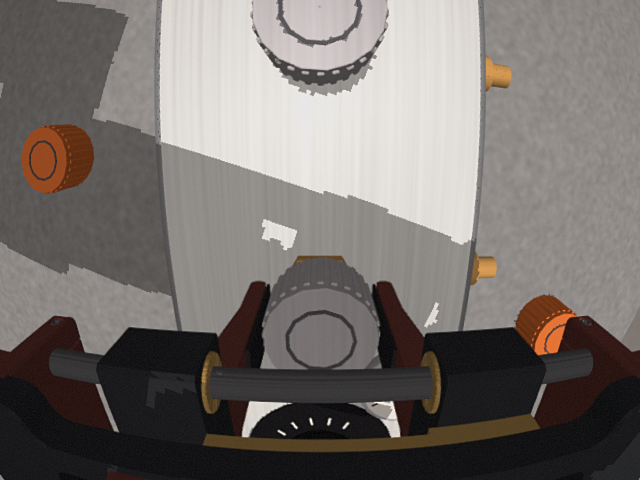

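Cap gripped and centred. First I'll try anticlockwise (right-hand loosening) by a small amount, watching the moment.

>>> {"fn": "jog_arm", "kwargs": {
  "steps": [
    [[0,0,0,0,0,-3,1],[0,0,0,0,0,-3,1],[0,0,0,0,0,-3,1],[0,0,0,0,0,0,1]]
  ]
}}

```text
t: 12.92
ee_pos: [614.3, 0.3, 268.3]
orientation: [-1.609, -2.697, -0.002]
ft_force: [-2.2, 2.8, 6.3]
width: 49.0
```

```bash
python3 look.py w9;python3 -c "
from h import *
o=ctrl.get_obs();print(o['ft_force'],o['moment'],o['joint_torque'])"
```

```text
12.9167 [6.14306145e+02 2.90576188e-01 2.68330876e+02] [-0.01922415  0.58445885  1.73245347  0.00212675  0.82446985 -0.51550242] 48.95314786709245 yang 28.351893590583895
cap_center [320.4, 321.3] 0.88 [614.5  -0.7 103. ]
cap_center [528.1, 360.5] 0.86 [727.6  26.3 103. ]
cap_center [70.0, 117.7] 0.83 [468.5  29.9 103. ]
cap_far_center [370.4, 24.1] 0.77 [571.9 119.6 103. ]
[-2.72373082  2.63684741  6.93929253] [ 0.38086295  0.41674376 -0.86330319] [ -0.8878589  -53.91437531 -20.46690524  -1.13819283  -0.56495855
  -0.86041862]
```

View pics/w9.png

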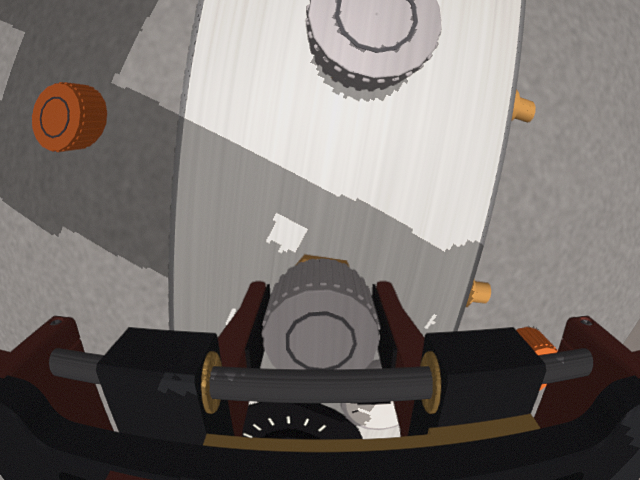

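The moment rose to −0.86 N·m, which looks like the hard stop. I'll try the other way.

>>> {"fn": "jog_arm", "kwargs": {
  "steps": [
    [[0,0,0,0,0,4.5,1],[0,0,0,0,0,4.5,1],[0,0,0,0,0,4.5,1],[0,0,0,0,0,4.5,1],[0,0,0,0,0,0,1]]
  ]
}}

```text
t: 13.68
ee_pos: [614.6, -0.2, 268.3]
orientation: [2.015, 2.409, 0.001]
ft_force: [0.8, -0.4, 4.8]
width: 49.0
```

```bash
python3 -c "
from h import *
o=ctrl.get_obs();print(o['ft_force'],o['moment'],o['ee_pos'])"
```

```text
[ 0.83576745 -0.39535315  4.81556824] [-0.18898841  0.10082671 -0.07527278] [ 6.14604716e+02 -1.77333375e-01  2.68304851e+02]
```

It turns freely clockwise, so the thread is left-hand. I'll continue that way.

>>> {"fn": "jog_arm", "kwargs": {
  "steps": [
    [[0,0,0,0,0,5,1],[0,0,0,0,0,5,1],[0,0,0,0,0,5,1],[0,0,0,0,0,5,1],[0,0,0,0,0,5,1],[0,0,0,0,0,5,1],[0,0,0,0,0,0,1]]
  ]
}}

```text
t: 14.27
ee_pos: [614.6, -0.2, 268.3]
orientation: [2.57, 1.805, 0.001]
ft_force: [-0.2, -0.5, 5.5]
width: 49.0
```

```bash
python3 look.py w10; python3 -c "
from h import *
o=ctrl.get_obs();print(o['ft_force'],o['moment'],o['ee_pos'])"
```

```text
14.2667 [ 6.14590309e+02 -2.13993292e-01  2.68306046e+02] [-1.96732496e-02  5.84690157e-01  1.73206692e+00 -2.53540916e-04
  8.23683962e-01  3.26502305e-01] 49.04472585002383 yang -19.82453944408904
cap_center [575.8, 165.9] 0.8 [750.6  27.8 103. ]
cap_center [79.2, 328.5] 0.74 [487.6  31.7 103. ]
cap_center [320.6, 320.1] 0.64 [613.8  -0.9 103. ]
cap_far_center [133.9, 101.8] 0.81 [573.2 118.  103. ]
[ 0.0859497  -0.09774875  5.9248486 ] [-0.22675917  0.16812818 -0.01628766] [ 6.14600880e+02 -1.71793514e-01  2.68318605e+02]
```

View pics/w10.png

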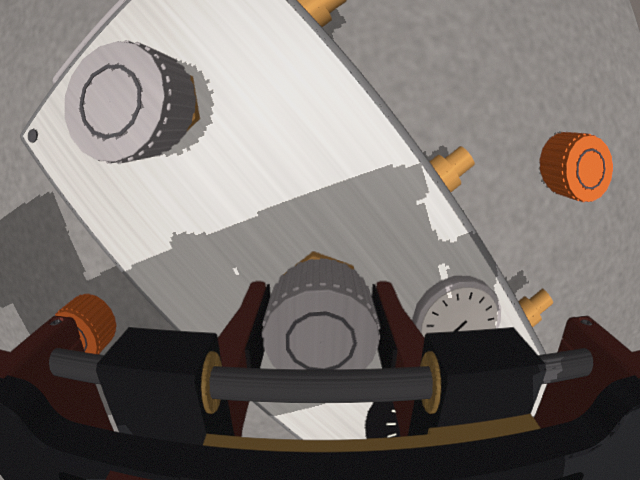

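>>> {"fn": "jog_arm", "kwargs": {
  "steps": [
    [[0,0,0,0,0,5,1],[0,0,0,0,0,5,1],[0,0,0,0,0,5,1],[0,0,0,0,0,5,1],[0,0,0,0,0,5,1],[0,0,0,0,0,5,1],[0,0,0,0,0,5,1],[0,0,0,0,0,5,1],[0,0,0,0,0,5,1],[0,0,0,0,0,0,1]]
  ]
}}

```text
t: 15.45
ee_pos: [614.5, -0.1, 268.3]
orientation: [3.066, 0.685, 0.001]
ft_force: [-0.3, -1.6, 4.9]
width: 48.8
```

>>> {"fn": "jog_arm", "kwargs": {
  "steps": [
    [[0,0,-0.002,0,0,0,1],[0,0,-0.002,0,0,0,1],[0,0,0,0,0,0,1]]
  ]
}}

```text
t: 15.7
ee_pos: [614.2, 0.0, 271.8]
orientation: [-3.065, -0.691, 0.0]
ft_force: [-0.7, 0.7, -0.3]
width: 48.8
```

```bash
python3 look.py w11; python3 -c "
from h import *
o=ctrl.get_obs();print(o['ft_force'],o['moment'],o['ee_pos'])"
```

```text
15.7 [6.14239219e+02 1.86380814e-02 2.71775777e+02] [-1.93533148e-02  5.79370281e-01  1.73140333e+00  5.78934827e-05
  8.30870758e-01  1.10793531e+00] 48.80872115974085 yang -64.5911169400614
dial_grip [548.8, 324.2] 0.86 [ 654.1 -122.    96. ]
pointer_tip [577.7, 293.0] 0.83 [ 678.4 -112.1  112. ]
vent_mark [578.8, 292.4] 0.82 [ 678.9 -112.6  112. ]
cap_center [320.1, 319.8] 0.57 [ 6.109e+02 -6.000e-01  1.030e+02]
nozzle_seat [79.4, 279.9] 0.21 [573.  118.4 103. ]
cap_far_center [80.8, 280.1] 0.96 [573.4 117.5 103. ]
[0.56472828 1.51911976 0.01342769] [-0.00395815  0.00282595  0.00188989] [ 6.14224028e+02 -4.47920341e-02  2.71537862e+02]
```

View pics/w11.png

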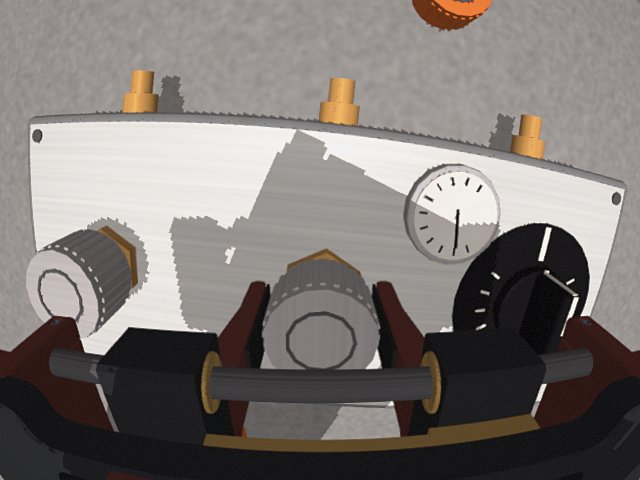

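The force fell to about zero after the small lift, so the cap is free. I'll raise it slowly.

>>> {"fn": "jog_arm", "kwargs": {
  "steps": [
    [[0,0,-0.006,0,0,0,1],[0,0,-0.006,0,0,0,1],[0,0,-0.008,0,0,0,1],[0,0,-0.01,0,0,0,1],[0,0,-0.01,0,0,0,1],[0,0,-0.01,0,0,0,1],[0,0,-0.01,0,0,0,1],[0,0,-0.01,0,0,0,1],[0,0,-0.01,0,0,0,1],[0,0,-0.006,0,0,0,1],[0,0,0,0,0,0,1],[0,0,0,0,0,0,1],[0,0,0,0,0,0,1],[0,0,0,0,0,0,1]]
  ]
}}

```text
t: 17.22
ee_pos: [614.0, -0.1, 357.0]
orientation: [-3.065, -0.689, 0.002]
ft_force: [-0.6, 0.2, -1.3]
width: 48.4
```

```bash
python3 look.py w12; python3 -c "
from h import *
save('side','side12.png')
o=ctrl.get_obs();print(o['ft_force'],o['moment'],o['width'])
im=cv2.imread('pics/side12.png')[130:310,220:440]
cv2.imwrite('pics/side12z.png',cv2.resize(im,None,fx=3.3,fy=3.3,interpolation=cv2.INTER_CUBIC))"
```

```text
17.2167 [ 6.14025973e+02 -5.45631883e-02  3.56965981e+02] [-1.94652167e-02  4.63546931e-01  1.68974382e+00 -2.96097425e-05
  9.89616066e-01  1.10885486e+00] 48.38698953732344 yang -64.64706519649005
dial_grip [489.9, 268.3] 0.88 [ 654.6 -120.5   96. ]
pointer_tip [506.3, 241.2] 0.78 [ 678.9 -111.   112. ]
pointer_tip [319.0, 303.8] 0.51 [583.3 -12.5 112. ]
vent_mark [505.6, 241.0] 0.95 [ 678.8 -110.4  112. ]
cap_center [420.9, 22.5] 0.91 [780.6   8.9 103. ]
cap_center [323.1, 323.4] 0.64 [566.1 -23.8 103. ]
cap_far_center [147.6, 233.5] 0.76 [573.9 117.5 103. ]
[ 0.44228599 -0.71750776 -1.28713962] [-0.05504314  0.14242161 -0.04058623] 49.13464039234871
```

View pics/w12.png

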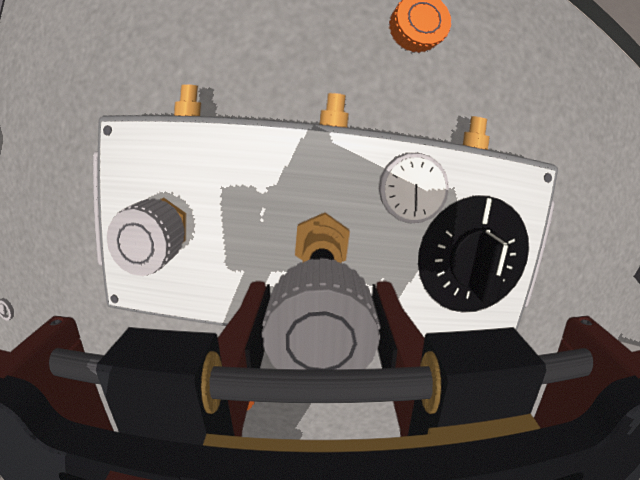

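View pics/side12z.png

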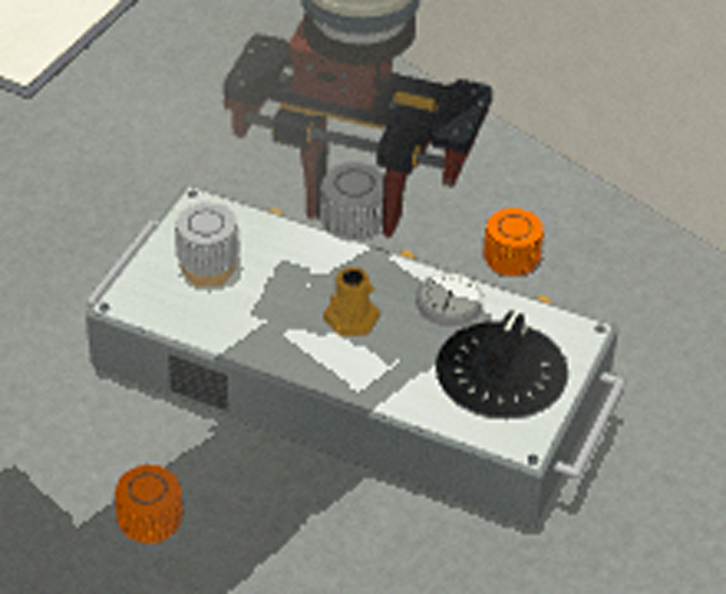

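The side view shows the bare brass nozzle with the cap held well above it, and the wrist view shows the pointer still on the long mark. Now I'll hand in.

```bash
python3 -c "
from h import *
o=ctrl.get_obs();print(abs(o['qvel']).max(),o['width']);print(ctrl.close_job())"
```

```text
0.0016049188560955149 49.13464039234871
the job is handed in; nothing more can be done
None
```

The job is done and handed in at about 17 s; no verdict was reported.

- **Dial:** I turned it about 107° clockwise so the pointer sits on the long vent mark. In the last check the pointer tip and the mark lay within about 1 mm of each other.
- **Cap:** Anticlockwise met the hard stop (moment about 0.86 N·m), and clockwise turned freely, so the thread is left-hand. I turned it about 93° back from where it had stopped and lifted it off about 88 mm.
- **Last checks:** The cap was held at a 49 mm opening with the arm at rest. The side picture shows the bare nozzle. The other inlet's cap still looks seated, and nothing I did went near the bin, bottle or spanner.
- **Disagreement:** The camera estimates of the cap's position along the case differed by up to 3 mm. A closer look before gripping settled it, and the grip was centred.

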